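# A burst of varnish for the model turret

## Task

The little model turret is ready for its varnish. Press the nozzle cap of the tall slim spray can that is aimed at it all the way down, hold it there for a moment, then let it spring back up. Leave the turret standing where it is, and do not press the dish of the squat dispenser.

Things in the scene. Friction and masses are not known exactly. Their poses are not given: they have to be found in the camera images.
- spray_cap_top (a point): Centre of the flat top of the nozzle cap (black cylinder, 40 mm across, 30 high, on a 20 mm neck) of an upright plain aluminium can, 54 mm across, fixed by a wooden foot (100 mm square). It is the tallest container; the cap's top is 202 mm above the bench, and nothing within 0.25 m is higher. x: level, along the small grey nozzle, towards the turret; z up. Sinks with the cap.
- spray_cap (a joint): How far the spray can's cap is pressed down, in m: 0 at rest, 0.010 at its bottom stop. It slides straight down against a spring (about 3.5 N to start it, 9 N at the stop) and springs back by itself. It sprays when at least 0.007 down.
- dispenser_dish (a joint): How far the pump dish of the other container is pressed, in m: 0 at rest, 0.010 at its stop. A squat fixed aluminium pot, 92 mm across, with a round black dish 72 mm across on top, 106 mm above the bench. It stands on the other side of the robot's midline (y = 0) from the spray can. Not to be pressed.
- turret: Loose model church turret, 60 x 60 mm at its blue foot, 130 mm tall with a pointed green spire, about 0.25 kg, standing in front of the nozzle, 120 to 150 mm from the can's axis. Origin at the centre of its underside, z up. It stays where it is.

How it is judged (in metres and radians):
On the way:
1. the spray can's cap is pressed at least 7 mm down and kept there for 0.3 s (value of joint spray_cap above 0.007 m), for 0.3 s.
At the end, for the whole second after the job is handed in: After the press the spray can's cap is back up (less than 2 mm down), the dispenser's dish is up (less than 2 mm down), and the turret stands still and upright (within 10 degrees) within 15 mm of where it started (value of joint each of spray_cap, dispenser_dish below 0.002 m and distance of turret from where it was at the start of the episode below 0.015 m and angle between turret's own z axis and vertical below 0.17 rad and linear speed of turret below 0.02 m/s); the robot touches nothing.
It fails at once if the squat dispenser's dish is pressed more than 4 mm down (value of joint dispenser_dish above 0.004 m).
It fails at once if the turret is pushed more than 25 mm or tipped more than 20 degrees (distance of turret from where it was at the start of the episode above 0.025 m or angle between turret's own z axis and vertical above 0.35 rad).
It also fails if it takes over 32 s, if anything falls off the work surface, if the arm or the gripper's body presses on something with over 40 N, if the wrist force passes 120 N, or if a joint passes its speed limit or range.

## Robot

A 7-joint arm with a two-finger parallel gripper is mounted at the origin on the work surface. World frame = base frame: x ahead of the robot, y to its left, z up, the work surface at z = 0. Lengths are in mm, angles in rad, forces in N, time in s.
With the tool pointing down it reaches from about 425 to 925 mm from the base axis. Payload 6.8 kg.
Tool frame: the origin (TCP) lies at the very end of the fingers, on their centre line; the grasp point (between the pads) lies 19 mm behind it (ctrl.grip_depth is the distance from the TCP to the grasp point, in mm); z points along the fingers, y is the direction in which the jaws open and shut (so a half turn about z gives the same grasp; the last joint's range is limited). The gripper opens to 85 mm and grips with 20 to 120 N. Pads are 22 mm wide; open, the fingers measure 114 mm over their backs; the gripper's body (76 mm by 85 mm) begins 54 mm behind the grasp point. The pads swing forward as they close: fully open they stand 13 mm farther back than shut.
Start: joints at [-1.318, 0.477, 0.022, 1.555, -0.011, 1.109, -0.083], TCP at [238.288, 631.559, 231.308] pointing down, gripper open.
Joint ranges: [-2.96, 2.96], [-0.34, 2.1], [-1.41, 1.46], [0.24, 2.44], [-1.37, 4.51], [0.17, 1.92], [-2.96, 2.96]. Speed limits (rad/s): [2.39, 2.39, 3.14, 3.14, 3.14, 3.14, 3.14].

## Interface

Orientations are given as a rotation vector (axis times angle).
In Python, from bench import ctrl gives the robot as it stands.
- The arm moves only by the tool apply_moves, never from a script. Its argument "rows" is a list of rows, each a list of 3 entries, a list of its own where there are three numbers: the finger opening in m, from 0 to 0.0854, then the shift along the tool's x, y, z in m, then the turn, a rotation vector about the tool's x, y, z in degrees. In form: [[grip, [tx, ty, tz], [rx, ry, rz]], ...]. A call has 1 to 12 rows; each row shifts and turns the commanded pose from where the row before left it, along the tool's axes as they then stand; what a row does not reach is not made up. A row lasts 1/12 s, in which the tool goes at most 41.7 mm and 7.16 degrees, less where a joint would pass 70% of its speed; a pose out of reach is approached as far as the arm can. A call with a gripper value outside its range is refused whole. The fingers move at their own pace and stop on an object; the grip force is fixed at half the most. Time passes only in rows, so rows that do not move let the fingers close. It gives the time, the measured TCP pose, the force and the opening at its end, in the units of the state.
- ctrl.get_state(): the state, without advancing time (a new reading comes with each control period).
- ctrl.get_image(name): name is "scene" or "top"; returns the picture (384x512x3 uint8, blue, green, red); there is no depth.
- ctrl.camera_model(name): a dict with "K" (3x3 intrinsics, pixels), "origin" and "orientation" of the camera in the world. Camera axes: x right, y down, z forward; pixel columns grow to the right and rows downward; lengths in mm; the calibration is good to about 2 mm. A picture is of the moment at which its call begins. camera_model takes no time and is no camera call.
- ctrl.hand_in(): hands the job in, once; it reports no verdict.
The state is a dict: "time_s": time; "qpos": joint angles; "joint_velocities": joint speeds; "joint_torque": joint torques, N m; "position": TCP position; "ee_rot": TCP orientation; "ft_force": force on the tool from outside, world axes, zero at the start; "wrist_torque": the same for the moment, N m; "grip_width": finger opening in mm.
Only numpy, scipy, OpenCV 4.12 (cv2) and the standard library are available. Lean on these libraries where they do the work, as an engineer would, in place of code of your own. Each camera call takes 0.05 s, during which the arm holds its last target. There are 200 camera calls.

## Working session

There is one attempt and no reset: what is moved stays moved. The work goes in short steps, Python scripts to look and compute and a tool call to move; the robot and the scene stay as the last step left them, time stands still between calls to the robot, and variables do not carry over. Pictures are saved under pics/ and viewed, about 8 in all and at most 12, crops included, and the job is handed in when it is done.

Besides the shell and the picture viewer there is one more tool, called after "Call:" in YAML: its name, and indented under it one key for each argument. apply_moves: Moves the arm, as the interface text tells. Its arguments: {"type":"object","properties":{"rows":{"type":"array","items":{"type":"array"}}},"required":["rows"]}

```bash
mkdir -p pics
python3 - <<'E'
from bench import ctrl
import cv2
for n in("scene","top"):
    cv2.imwrite(f"pics/{n}0.png",ctrl.get_image(n)); print(n,ctrl.camera_model(n))
s=ctrl.get_state();print(s)
E
```

```text
scene {'K': array([[452.29677688,   0.        , 248.07635595],
       [  0.        , 452.29677688, 193.91025763],
       [  0.        ,   0.        ,   1.        ]]), 'origin': array([1105.24965341,  536.44276716,  793.70602956]), 'orientation': array([-0.95969561, -2.42424504,  1.11969264])}
top {'K': array([[396.99465399,   0.        , 255.24743355],
       [  0.        , 396.99465399, 186.10327692],
       [  0.        ,   0.        ,   1.        ]]), 'origin': array([540.27976536, -12.86155359, 796.46445245]), 'orientation': array([-2.1510108 ,  2.11983324, -0.1205051 ])}
{'time_s': 0.1, 'qpos': array([-1.31809672,  0.47773384,  0.02234388,  1.55634881, -0.01151411,
        1.10929676, -0.08307119]), 'joint_velocities': array([-0.00126453, -0.00221015,  0.00038258, -0.00226685, -0.00119224,
       -0.00047095, -0.00015598]), 'joint_torque': array([ 5.09933248e-03, -5.97757995e+01,  1.61420155e+00, -2.81951916e+01,
        1.29100299e-02,  5.01844188e-03, -3.53264042e-06]), 'position': array([238.10904853, 631.03825977, 230.41355308]), 'ee_rot': array([-5.63575349e-01, -3.09043505e+00,  2.58828494e-03]), 'ft_force': array([-0.24931929,  0.65392799, -0.32330735]), 'wrist_torque': array([ 0.04931394,  0.04175498, -0.04004293]), 'grip_width': 85.38202705751546}
```

View pics/scene0.png

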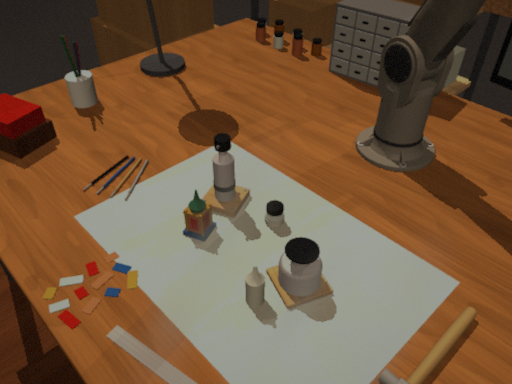

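View pics/top0.png

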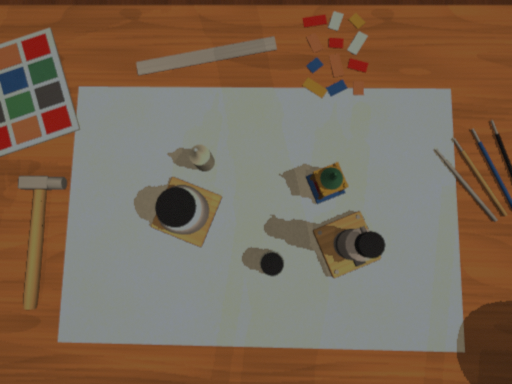

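The scene picture shows the can at about (223,170), cap at (223,143), with the turret at (199,215). In the top picture the cap top is near (370,244) and the turret near (329,180). I'll enlarge both.

```bash
cat > h.py <<'E'
import numpy as np
from scipy.spatial.transform import Rotation as R
from bench import ctrl
def ray(n,u,v,z):
    c=ctrl.camera_model(n);d=R.from_rotvec(c["orientation"]).as_matrix()@np.linalg.inv(c["K"])@[u,v,1]
    return c["origin"]+d*(z-c["origin"][2])/d[2]
def proj(n,p):
    c=ctrl.camera_model(n);q=c["K"]@R.from_rotvec(c["orientation"]).as_matrix().T@(np.array(p)-c["origin"]);return q[:2]/q[2]
E
python3 - <<'E'
from h import *
import cv2
t=cv2.imread("pics/top0.png")[140:290,290:410]; s=cv2.imread("pics/scene0.png")[125:275,170:290]
f=lambda a:cv2.convertScaleAbs(cv2.resize(a,None,fx=3.3,fy=3.3,interpolation=cv2.INTER_CUBIC),alpha=1.6,beta=20)
cv2.imwrite("pics/crop0.png",np.hstack([f(t),f(s)]))
p=ray("top",370,244,202);print(p,proj("scene",p)); print(ray("scene",222.5,139,202)); print(ray("top",327,184,0))
print(R.from_rotvec(ctrl.get_state()["ee_rot"]).as_matrix().round(3))
E
```

```text
[ 540.46272625 -165.78298883  202.        ] [221.02654167 137.12707334]
[ 543.10489428 -157.35906604  202.        ]
[ 659.01091449 -134.43683299    0.        ]
[[-0.936  0.353 -0.   ]
 [ 0.353  0.936 -0.002]
 [-0.    -0.002 -1.   ]]
```

View pics/crop0.png

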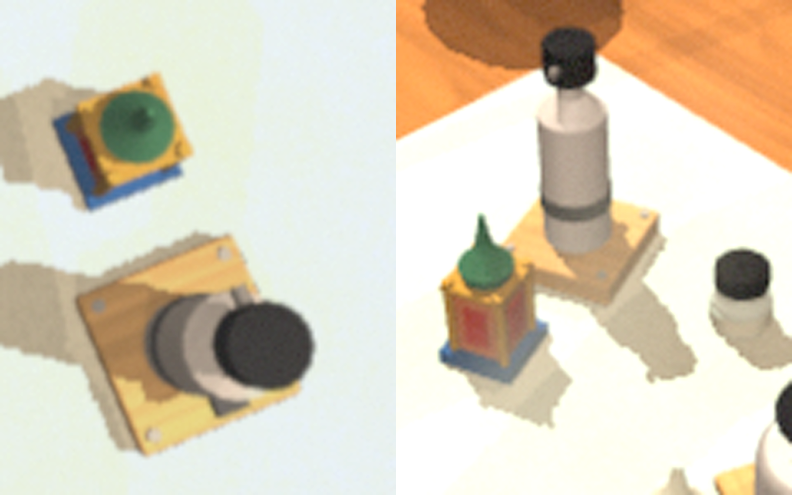

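Call:
apply_moves:
  rows:
    - [0, [0, 0, -0.02], [0, 0, 0]]
    - [0, [0, 0, -0.02], [0, 0, 0]]
    - [0, [0, 0, -0.02], [0, 0, 0]]
    - [0, [-0.02, -0.0228, 0], [0, 0, 0]]
    - [0, [-0.02, -0.0228, 0], [0, 0, 0]]
    - [0, [-0.02, -0.0228, 0], [0, 0, 0]]
    - [0, [-0.02, -0.0228, 0], [0, 0, 0]]
    - [0, [-0.02, -0.0228, 0], [0, 0, 0]]
    - [0, [-0.02, -0.0228, 0], [0, 0, 0]]
    - [0, [-0.02, -0.0228, 0], [0, 0, 0]]
    - [0, [-0.02, -0.0228, 0], [0, 0, 0]]
    - [0, [-0.02, -0.0228, 0], [0, 0, 0]]

```text
time_s: 1.1
position: [334.4, 374.3, 291.0]
ee_rot: [-0.564, -3.09, 0.001]
ft_force: [0.1, 0.0, 0.1]
grip_width: 0.2
```

Run:
```python
from h import *
print(proj("scene",[0,0,0]),ray("top",371.2,244.3,202),proj("top",[238,631,230]),ray("scene",222.1,138,202))
```

```text
[393.38298992 147.05311588] [ 540.05497493 -167.5244082   202.        ] [-213.00426883  460.16071674] [ 541.03703844 -161.21777195  202.        ]
```

Call:
apply_moves:
  rows:
    - [0, [-0.024, -0.027, 0], [0, 0, 0]]
    - [0, [-0.024, -0.027, 0], [0, 0, 0]]
    - [0, [-0.024, -0.027, 0], [0, 0, 0]]
    - [0, [-0.024, -0.027, 0], [0, 0, 0]]
    - [0, [-0.024, -0.027, 0], [0, 0, 0]]
    - [0, [-0.024, -0.027, 0], [0, 0, 0]]
    - [0, [-0.024, -0.027, 0], [0, 0, 0]]
    - [0, [-0.024, -0.027, 0], [0, 0, 0]]
    - [0, [-0.024, -0.027, 0], [0, 0, 0]]
    - [0, [-0.024, -0.027, 0], [0, 0, 0]]
    - [0, [-0.024, -0.027, 0], [0, 0, 0]]
    - [0, [-0.024, -0.027, 0], [0, 0, 0]]

```text
time_s: 2.1
position: [489.3, -30.5, 291.2]
ee_rot: [-0.563, -3.09, -0.0]
ft_force: [0.7, 0.0, -0.6]
grip_width: 0.2
```

Call:
apply_moves:
  rows:
    - [0, [-0.0159, -0.018, 0], [0, 0, 0]]
    - [0, [-0.0159, -0.018, 0], [0, 0, 0]]
    - [0, [-0.0159, -0.018, 0], [0, 0, 0]]
    - [0, [-0.0159, -0.018, 0], [0, 0, 0]]
    - [0, [-0.0159, -0.018, 0], [0, 0, 0]]
    - [0, [-0.0159, -0.018, 0], [0, 0, 0]]
    - [0, [0, 0, 0.016], [0, 0, 0]]
    - [0, [0, 0, 0.016], [0, 0, 0]]
    - [0, [0, 0, 0.016], [0, 0, 0]]
    - [0, [0, 0, 0.016], [0, 0, 0]]
    - [0, [0, 0, 0], [0, 0, 0]]
    - [0, [0, 0, 0], [0, 0, 0]]

```text
time_s: 3.1
position: [539.8, -163.3, 226.7]
ee_rot: [-0.563, -3.088, 0.0]
ft_force: [0.3, -0.7, 0.9]
grip_width: -0.1
```

Run:
```python
from h import *
import cv2
t=ctrl.get_image("top")[140:290,290:410]; s=ctrl.get_image("scene")[100:250,160:280]
f=lambda a:cv2.convertScaleAbs(cv2.resize(a,None,fx=3.3,fy=3.3,interpolation=cv2.INTER_CUBIC),alpha=1.6,beta=20)
cv2.imwrite("pics/crop1.png",np.hstack([f(t),f(s)]))
p=ctrl.get_state()["position"];print(p,proj("scene",p),proj("scene",[p[0],p[1],202]))
```

```text
[ 540.8804479  -163.70317286  228.12934593] [220.97735653 128.07834668] [221.46450515 137.54947802]
```

View pics/crop1.png

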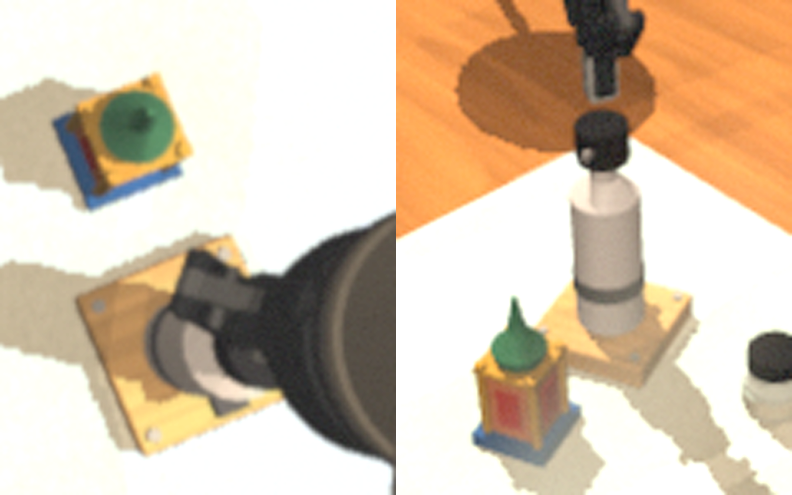

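The fingertips at crop (603,95) sit directly over the cap top at (603,125), so they are aligned. I'll press now.

Call:
apply_moves:
  rows:
    - [0, [0, 0, 0.01], [0, 0, 0]]
    - [0, [0, 0, 0.01], [0, 0, 0]]
    - [0, [0, 0, 0.003], [0, 0, 0]]
    - [0, [0, 0, 0.003], [0, 0, 0]]
    - [0, [0, 0, 0.003], [0, 0, 0]]
    - [0, [0, 0, 0.003], [0, 0, 0]]
    - [0, [0, 0, 0.002], [0, 0, 0]]
    - [0, [0, 0, 0], [0, 0, 0]]
    - [0, [0, 0, 0], [0, 0, 0]]

```text
time_s: 3.95
position: [539.9, -163.2, 193.6]
ee_rot: [-0.564, -3.089, -0.002]
ft_force: [-4.2, 3.3, 8.4]
grip_width: -0.1
```

Call:
apply_moves:
  rows:
    - [0, [0, 0, 0.001], [0, 0, 0]]
    - [0, [0, 0, 0.001], [0, 0, 0]]
    - [0, [0, 0, 0], [0, 0, 0]]
    - [0, [0, 0, 0], [0, 0, 0]]
    - [0, [0, 0, 0], [0, 0, 0]]
    - [0, [0, 0, 0], [0, 0, 0]]
    - [0, [0, 0, 0], [0, 0, 0]]

```text
time_s: 4.53
position: [540.0, -163.2, 192.1]
ee_rot: [-0.564, -3.09, -0.002]
ft_force: [-5.7, 3.3, 11.4]
grip_width: 0.1
```

Run:
```python
from h import *
import cv2
s=ctrl.get_image("scene")[100:250,160:280]
f=lambda a:cv2.convertScaleAbs(cv2.resize(a,None,fx=3.3,fy=3.3,interpolation=cv2.INTER_CUBIC),alpha=1.6,beta=20)
cv2.imwrite("pics/crop2.png",f(s));print(ctrl.get_state()["ft_force"])
```

```text
[-5.58230406  3.24637258 10.98118451]
```

View pics/crop2.png

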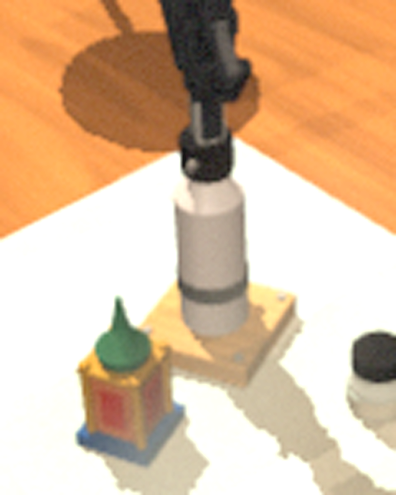

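The cap is down: the neck is hidden and the force of 11 N is above the stop's 9 N. I'll hold briefly, then lift.

Call:
apply_moves:
  rows:
    - [0, [0, 0, 0], [0, 0, 0]]
    - [0, [0, 0, 0], [0, 0, 0]]
    - [0, [0, 0, 0], [0, 0, 0]]
    - [0, [0, 0, -0.004], [0, 0, 0]]
    - [0, [0, 0, -0.008], [0, 0, 0]]
    - [0, [0, 0, -0.015], [0, 0, 0]]
    - [0, [0, 0, -0.02], [0, 0, 0]]
    - [0, [0, 0, -0.02], [0, 0, 0]]
    - [0, [0, 0, -0.02], [0, 0, 0]]
    - [0, [0, 0, 0], [0, 0, 0]]
    - [0, [0, 0, 0], [0, 0, 0]]
    - [0, [0, 0, 0], [0, 0, 0]]

```text
time_s: 5.58
position: [540.3, -163.4, 277.8]
ee_rot: [-0.564, -3.09, -0.0]
ft_force: [-0.4, -0.3, 0.3]
grip_width: -0.0
```

Run:
```python
from h import *
import cv2
s=ctrl.get_image("scene")[100:250,160:280];t=ctrl.get_image("top")[140:290,290:410]
f=lambda a:cv2.convertScaleAbs(cv2.resize(a,None,fx=3.3,fy=3.3,interpolation=cv2.INTER_CUBIC),alpha=1.6,beta=20)
cv2.imwrite("pics/crop3.png",np.hstack([f(t),f(s)]));print(ctrl.get_state()["ft_force"])
```

```text
[-0.98093899  0.78308524 -0.6967007 ]
```

View pics/crop3.png

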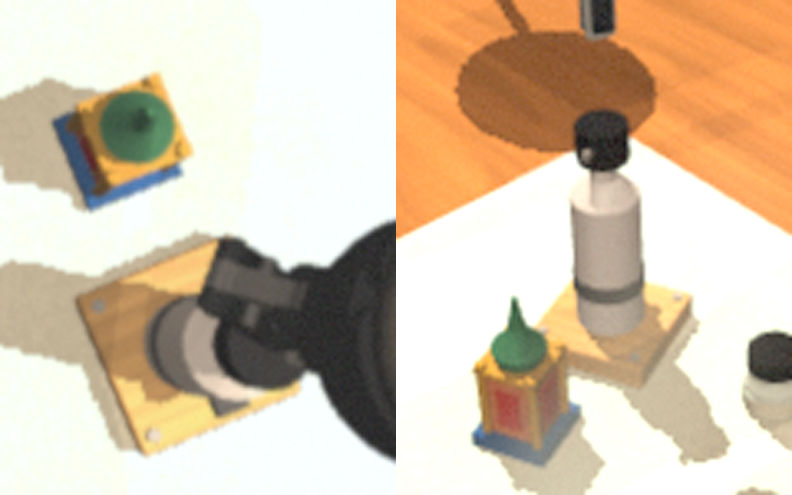

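The cap is back up, with its top at crop (603,125) as before. The turret hasn't moved and the gripper is clear.

```bash
python3 -c "
from bench import ctrl
print(ctrl.hand_in())"
```

```text
the job is handed in; nothing more can be done
None
```

I pressed the spray can's cap to its bottom stop with the closed fingertips, held it there, and let it spring back. The job is handed in.

- **Press:** The fingertips reached z = 192.1 mm, 10 mm below the cap's rest height. The force was about 11 N, above the 9 N at the stop. The cap stayed near or at the bottom for roughly 0.9 s.
- **After release:** The last picture showed the cap back at its original height and the turret standing unmoved. The gripper was about 76 mm above the cap, with no contact force beyond sensor noise (about 1 N).
- **Dispenser:** I did not picture the dish again at the end. The tool only crossed that side at about z = 290 mm, far above the dish's 106 mm.
- **Disagreement between cameras:** The two views placed the cap about 6 mm apart in y. I aimed between them, and a close picture before the press showed the fingertips over the cap.

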